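# Tug-test the instrument cases and snap shut any that is not caught

### The arm

A 7-joint arm with a two-finger parallel gripper is mounted at the origin on the work surface. World frame = base frame: x ahead of the robot, y to its left, z up, the work surface at z = 0. Lengths are in m, angles in rad, forces in N, time in s.
With the tool pointing down it reaches from about 0.35 to 0.9 m from the base axis. Payload 8.1 kg.
Tool frame: the origin (TCP) lies between the finger pads; the fingertips stand ahead of it and the grasp point (between the pads) is the TCP (arm.nose_length is the z of the fingertips in the tool frame, in m); z points along the fingers, y is the line along which they close (so a half turn about z gives the same grasp; the last joint's range is limited). The gripper opens to 92 mm and grips with 3 to 60 N. Pads are 19 mm wide; open, the fingers measure 130 mm over their backs; the gripper's body (75 mm by 190 mm) begins 47 mm behind the grasp point.
Start: joints at [1.049, 0.434, 0.025, 1.573, -0.012, 1.134, -0.075], TCP at [0.254, -0.571, 0.246] pointing down, gripper open.
Joint ranges: [-2.62, 2.62], [-0.44, 2.09], [-1.27, 1.32], [0.08, 2.57], [-1.32, 4.46], [0.12, 2], [-2.74, 2.74]. Speed limits (rad/s): [2.22, 2.22, 3.01, 3.01, 3.14, 3.14, 3.14].

### API

Orientations are given as a rotation vector (axis times angle).
In Python, from cell import sensors, optics, arm gives the robot as it stands.
- The arm moves only by the tool arm_command, never from a script. Its argument "deltas" is one flat list of numbers, 7 for each row, row after row: the turn, a rotation vector about the world's x, y, z as a fraction of full scale, then the shift along the world's x, y, z as a fraction of full scale, then the finger opening in mm, from 0 to 91.8. In form: [wx, wy, wz, dx, dy, dz, fingers, wx, wy, wz, dx, dy, dz, fingers, ...]. A call has 1 to 20 rows; each row is the pose to reach, as a shift and turn from the pose commanded when the call began; what a row does not reach only later rows make up. Full scale, the value 1, is 1 m for a shift and 90 degrees for a turn. A row lasts 1/10 s, in which the tool goes at most 50 mm and 8.59 degrees, less where a joint would pass 70% of its speed; a pose out of reach is approached as far as the arm can. A call with a number of a shift or a turn outside -1 to 1 is refused whole. A call with a gripper value outside its range is refused whole. The fingers move at their own pace and stop on an object; "force" is the grip in N (left out, the last holds). Time passes only in rows, so rows that repeat a pose let the fingers close. It gives the time, the measured TCP pose, the force, the opening and the grip force at its end, in the units of the state.
- sensors.observe(): the state, without advancing time (a new reading comes with each control period).
- optics.get_image(name): name is "scene" or "side" or "wrist"; returns the picture (400x640x3 uint8, blue, green, red); there is no depth.
- optics.calibration(name): a dict with "camera_matrix" (3x3 intrinsics, pixels), "rvec" (rotation vector, rad) and "tvec" (3), from world to camera coordinates, as OpenCV has them. Camera axes: x right, y down, z forward; pixel columns grow to the right and rows downward; lengths in m; the calibration is good to about 2 mm. A picture is of the moment at which its call begins: read the wrist's pose just before it. calibration takes no time and is no camera call; for the wrist camera it gives the pose at the moment of the call.
- arm.sign_off(): hands the job in; it is judged then, once.
The state is a dict: "clock": time; "joints": joint angles; "dq": joint speeds; "joint_efforts": joint torques, N m; "position": TCP position; "ee_rot": TCP orientation; "force": force on the tool from outside, world axes, zero at the start; "ft_torque": the same for the moment, N m; "width": opening from 0.0 (shut) to 1.0 (fully open); "gripper_force": force on a finger pad.
Only numpy, scipy, OpenCV 4.12 (cv2) and the standard library are available. Lean on these libraries where they do the work, as an engineer would, in place of code of your own. Each camera call takes 0.05 s, during which the arm holds its last target. There are 200 camera calls.

### The job

Three instrument cases stand on the lab bench with their lids down, but at least one has not caught, and you cannot see which. Tug each lid up by its black handle; if it comes up, raise it a few centimetres to free its stuck catch, then push it down until it snaps, so that in the end all three lids are shut and held by their catches. Do not shift or knock over the flasks, jars and wash bottle around them.

Things in the scene. Friction and masses are not known exactly. Their poses are not given: they have to be found in the camera images.
- case_1: One of three identical blue instrument cases, 170 mm deep (x) by 130 mm wide (y) by 85 mm high without its lid, heavy and fixed to the bench. Origin: centre of its underside; x points from the front (a bright catch plate with a black stud is on the front face, towards the robot) to the hinge side, z up. Cases stand at any yaw within about 25 degrees.
- handle_1 (a point): Centre of the black block handle on the lid of case_1: 26 mm along the case's x, 24 mm along its y, 36 mm high; its foot is the lid's flat top, 18 mm below this point (93 mm above the bench when shut). It stands 140 mm in front of the hinge line and, shut, 26 mm above it, so it swings up and slightly back about that line.
- hinge_1 (a point): Middle of the hinge line of the lid of case_1, which runs along the case's y axis at its far rim: 80 mm behind the case's centre, 85 mm above the bench.
- lid_1: Light grey hinged lid of case_1, 0.22 kg, level when shut; its origin stays on the hinge line, axes as the case's when shut, its z tips back as the front rises. A hook under its front is clamped by a spring catch (10 N or more) once snapped. Caught, it gives under 2 mm to a 20 N tug at the handle; uncaught, it looks the same but comes up with 2 to 12 N, and falls back if let go.
- catch_1 (a point): Catch plate on the front face of case_1, 20 mm below its rim. An uncaught catch is stuck back: pressing the shut lid does nothing. Raise the lid at least 30 mm at the handle, which frees the catch, then push it down: its spring resists from 13 mm above home, with 5 to 15 N at the handle if pushed slowly (10 to 20 mm/s; more if fast), then it snaps in as the lid gets home.
- case_2: One of three identical blue instrument cases, 170 mm deep (x) by 130 mm wide (y) by 85 mm high without its lid, heavy and fixed to the bench. Origin: centre of its underside; x points from the front (a bright catch plate with a black stud is on the front face, towards the robot) to the hinge side, z up. Cases stand at any yaw within about 25 degrees.
- handle_2 (a point): Centre of the black block handle on the lid of case_2: 26 mm along the case's x, 24 mm along its y, 36 mm high; its foot is the lid's flat top, 18 mm below this point (93 mm above the bench when shut). It stands 140 mm in front of the hinge line and, shut, 26 mm above it, so it swings up and slightly back about that line.
- hinge_2 (a point): Middle of the hinge line of the lid of case_2, which runs along the case's y axis at its far rim: 80 mm behind the case's centre, 85 mm above the bench.
- lid_2: Light grey hinged lid of case_2, 0.22 kg, level when shut; its origin stays on the hinge line, axes as the case's when shut, its z tips back as the front rises. A hook under its front is clamped by a spring catch (10 N or more) once snapped. Caught, it gives under 2 mm to a 20 N tug at the handle; uncaught, it looks the same but comes up with 2 to 12 N, and falls back if let go.
- catch_2 (a point): Catch plate on the front face of case_2, 20 mm below its rim. An uncaught catch is stuck back: pressing the shut lid does nothing. Raise the lid at least 30 mm at the handle, which frees the catch, then push it down: its spring resists from 13 mm above home, with 5 to 15 N at the handle if pushed slowly (10 to 20 mm/s; more if fast), then it snaps in as the lid gets home.
- case_3: One of three identical blue instrument cases, 170 mm deep (x) by 130 mm wide (y) by 85 mm high without its lid, heavy and fixed to the bench. Origin: centre of its underside; x points from the front (a bright catch plate with a black stud is on the front face, towards the robot) to the hinge side, z up. Cases stand at any yaw within about 25 degrees.
- handle_3 (a point): Centre of the black block handle on the lid of case_3: 26 mm along the case's x, 24 mm along its y, 36 mm high; its foot is the lid's flat top, 18 mm below this point (93 mm above the bench when shut). It stands 140 mm in front of the hinge line and, shut, 26 mm above it, so it swings up and slightly back about that line.
- hinge_3 (a point): Middle of the hinge line of the lid of case_3, which runs along the case's y axis at its far rim: 80 mm behind the case's centre, 85 mm above the bench.
- lid_3: Light grey hinged lid of case_3, 0.22 kg, level when shut; its origin stays on the hinge line, axes as the case's when shut, its z tips back as the front rises. A hook under its front is clamped by a spring catch (10 N or more) once snapped. Caught, it gives under 2 mm to a 20 N tug at the handle; uncaught, it looks the same but comes up with 2 to 12 N, and falls back if let go.
- catch_3 (a point): Catch plate on the front face of case_3, 20 mm below its rim. An uncaught catch is stuck back: pressing the shut lid does nothing. Raise the lid at least 30 mm at the handle, which frees the catch, then push it down: its spring resists from 13 mm above home, with 5 to 15 N at the handle if pushed slowly (10 to 20 mm/s; more if fast), then it snaps in as the lid gets home.
- flask_1: Stoppered green 50 ml flask, loose, 56 mm across and 135 mm high, behind the cases; origin at the centre of its foot, z up. Bystander.
- flask_2: Stoppered green 50 ml flask, loose, 56 mm across and 135 mm high, behind the cases; origin at the centre of its foot, z up. Bystander.
- flask_3: Stoppered green 50 ml flask, loose, 56 mm across and 135 mm high, behind the cases; origin at the centre of its foot, z up. Bystander.
- jar_1: Small amber jar, loose, 34 mm across and 50 mm high, in front of the cases; origin at the centre of its foot, z up. Bystander.
- jar_2: Small amber jar, loose, 34 mm across and 50 mm high, in front of the cases; origin at the centre of its foot, z up. Bystander.
- wash_bottle: White wash bottle, loose, 60 mm across and 160 mm high, at the left of the bench; origin at the centre of its foot, z up. Bystander.

How it is judged:
By the outcome, as a careful person would: the job done as asked, in the order asked, and still so for the second after the job is handed in, with the robot touching nothing.
It also fails if it takes over 67 s, if anything falls off the work surface, if the arm or the gripper's body presses on something with over 40 N, if the wrist force passes 120 N, or if a joint passes its speed limit or range.

## Working session

There is one attempt and no reset: what is moved stays moved. The work goes in short steps, Python scripts to look and compute and a tool call to move; the robot and the scene stay as the last step left them, time stands still between calls to the robot, and variables do not carry over. Pictures are saved under pics/ and viewed, at most 10 in all, crops included, and the job is handed in when it is done.

Besides the shell and the picture viewer there is one more tool, called as name(argument=value, ...), one argument or row to a line, values as JSON. arm_command: Moves the arm, as the interface text tells. Its arguments: {"type":"object","properties":{"deltas":{"type":"array","items":{"type":"number"}},"force":{"type":"number"}},"required":["deltas"]}

```bash
mkdir -p pics; python3 - <<'E'
from cell import sensors, optics, arm
import cv2
for n in("scene","side"):
    cv2.imwrite(f"pics/{n}0.png",optics.get_image(n)); c=optics.calibration(n); print(n,c)
s=sensors.observe(); print(s, arm.nose_length)
E
```

```text
scene {'camera_matrix': array([[477.78022716,   0.        , 315.5120187 ],
       [  0.        , 477.78022716, 196.44864587],
       [  0.        ,   0.        ,   1.        ]]), 'rvec': array([ 0.94835456,  2.53311047, -1.01653599]), 'tvec': array([ 0.3950204 , -0.23684723,  1.75827835])}
side {'camera_matrix': array([[386.00345413,   0.        , 315.74110717],
       [  0.        , 386.00345413, 201.37666649],
       [  0.        ,   0.        ,   1.        ]]), 'rvec': array([ 2.28502194, -0.09211853,  0.03767443]), 'tvec': array([-0.56929125,  0.13360949,  1.12182705])}
{'clock': 0.1, 'joints': array([ 1.04943602,  0.43518887,  0.024993  ,  1.57401106, -0.01161197,
        1.13400899, -0.07507134]), 'dq': array([ 0.00128248, -0.00040771,  0.00103019, -0.00321426, -0.00133544,
        0.00017244, -0.00205382]), 'joint_efforts': array([ 4.23598249e-03, -6.69124889e+01,  9.88791436e-01, -3.15143645e+01,
       -6.03665365e-02,  3.75028490e-02,  4.75570414e-05]), 'position': array([ 0.25391018, -0.57061814,  0.24499965]), 'ee_rot': array([-3.07162561e+00, -6.52601726e-01,  6.79931356e-04]), 'force': array([-0.06349596,  0.29249448,  0.13248918]), 'ft_torque': array([ 0.05515332,  0.00093692, -0.06418352]), 'gripper_force': 0.0, 'width': 0.998602114146455} 0.019
```

View pics/scene0.png

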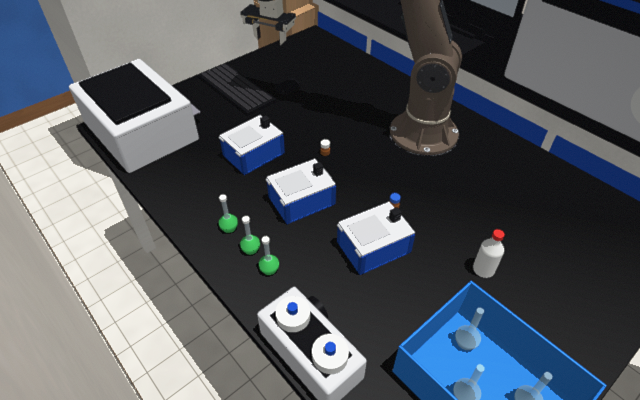

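View pics/side0.png

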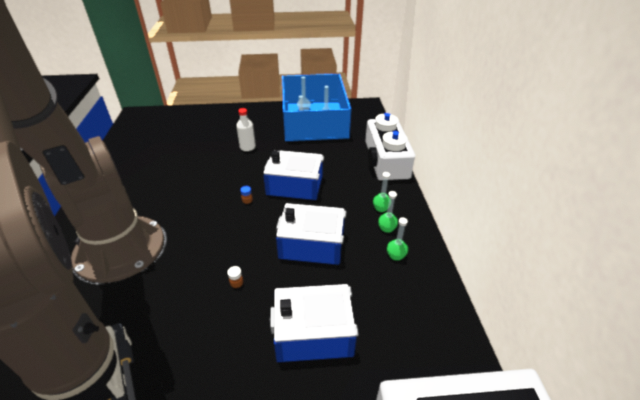

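Scene: lids near (252,135), (300,178), (375,225), with handles at (265,121), (318,169), (395,214). Side: the same handles at (286,307), (290,214), (276,157). I'll enlarge both for corner picking.

```bash
python3 - <<'E'
import cv2,numpy as np
def tiles(f,cs,out,w=66,k=4):
    im=cv2.imread(f); t=[]
    for u,v in cs:
        c=cv2.resize(im[v-w//1+20:v+46,u-w//1+20:u+46],None,fx=k,fy=k,interpolation=cv2.INTER_CUBIC)
        t.append(c)
    return t
a=[]
for f,cs in(("pics/scene0.png",[(252,138),(302,182),(377,229)]),("pics/side0.png",[(313,312),(312,226),(296,170)])):
    im=cv2.imread(f); r=[]
    for u,v in cs:
        c=cv2.resize(im[v-33:v+33,u-44:u+44],None,fx=3,fy=4,interpolation=cv2.INTER_CUBIC)
        for g in range(0,88,10): cv2.putText(c,str(u-44+g),(g*3,8),0,.28,(0,255,255)); c[:6 if 0 else 260:1,g*3]=c[:260,g*3]//2+np.uint8([0,60,60])
        for g in range(0,66,10): cv2.putText(c,str(v-33+g),(0,g*4+4),0,.28,(0,255,255)); c[g*4,:]=c[g*4,:]//2+np.uint8([0,60,60])
        r.append(c)
    a.append(np.hstack(r))
cv2.imwrite("pics/z.png",np.vstack(a))
E
```

```text
(no output)
```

View pics/z.png

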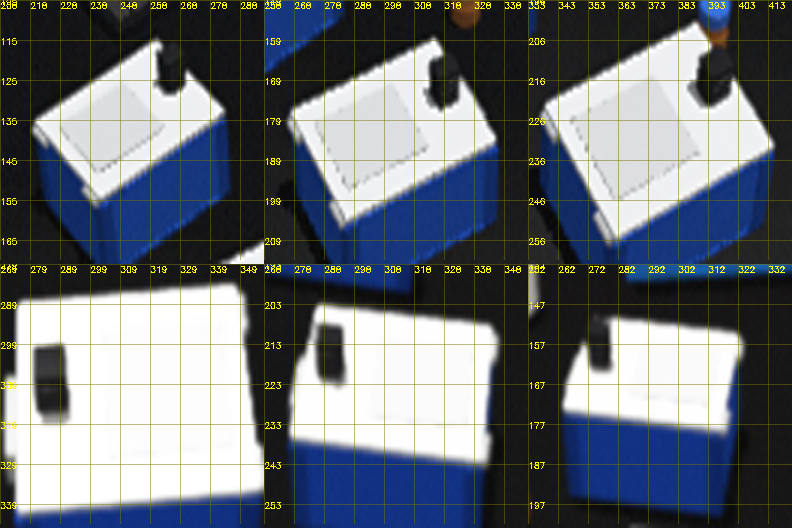

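```bash
cat > h.py <<'E'
import numpy as np,cv2
from cell import sensors, optics
def tri(p,q,a="scene",b="side",ca=None,cb=None):
    P=[];X=[]
    for n,u,c in((a,p,ca),(b,q,cb)):
        c=c or optics.calibration(n)
        P.append(np.c_[cv2.Rodrigues(c["rvec"])[0],c["tvec"]])
        X.append(cv2.undistortPoints(np.float64(u).reshape(-1,1,2),c["camera_matrix"],None).reshape(-1,2).T)
    h=cv2.triangulatePoints(P[0],P[1],X[0],X[1]); return (h[:3]/h[3]).T
E
python3 - <<'E'
from h import *
np.set_printoptions(precision=4,suppress=True)
# FR FL BL BR handle
S=[[(260.3,115),(282.7,132.5),(240.7,155.7),(220.3,135.7),(265,122)],[(314.3,159),(335.7,184),(285,205),(267.7,176.5),(317.7,169)],[(389,201.5),(414.7,232.7),(361,256),(339,222),(394.3,215)]]
D=[[(275,341),(274,287.5),(349,284),(356.3,335.5),(286,308.75)],[(276.3,236),(285.3,203.3),(345.7,208.3),(342.3,243),(290,215.5)],[(263.7,173.5),(272,150),(323,155),(318.3,179),(275.7,156.7)]]
for s,d in zip(S,D):
    t=tri(s,d); print(t); a=t[3]-t[0]+t[2]-t[1]; b=t[1]-t[0]+t[2]-t[3]
    print("depth %.3f width %.3f yaw %.1f %.1f"%(np.hypot(*a[:2])/2,np.hypot(*b[:2])/2,np.degrees(np.arctan2(a[1],a[0])),np.degrees(np.arctan2(-b[0],b[1]))), "centre",t[:4].mean(0))
print(tri([(222,232),(250,250),(268,270)],[(397,255),(388,228),(382,208)]))
E
```

```text
[[ 0.4541 -0.3794  0.0889]
 [ 0.4542 -0.2469  0.0915]
 [ 0.629  -0.2476  0.0879]
 [ 0.6238 -0.3793  0.0867]
 [ 0.4791 -0.3158  0.1073]]
depth 0.172 width 0.132 yaw -0.1 -1.2 centre [ 0.5403 -0.3133  0.0887]
[[ 0.4595 -0.0773  0.0884]
 [ 0.4858  0.0523  0.0896]
 [ 0.6571  0.0177  0.0892]
 [ 0.6264 -0.1132  0.0879]
 [ 0.4971 -0.0195  0.1075]]
depth 0.173 width 0.133 yaw -11.8 -12.4 centre [ 0.5572 -0.0301  0.0888]
[[0.418  0.2074 0.0875]
 [0.4474 0.3357 0.0891]
 [0.6183 0.2943 0.0887]
 [0.5867 0.1677 0.0873]
 [0.4596 0.2653 0.1099]]
depth 0.175 width 0.131 yaw -13.4 -13.5 centre [0.5176 0.2513 0.0882]
[[ 0.8069 -0.0909 -0.0084]
 [ 0.794   0.0194 -0.0047]
 [ 0.7957  0.1109 -0.0048]]
```

Heights (lid ≈ 0.089, handles ≈ 0.108), sizes (172×132) and yaws (about -0.6°, -12°, -13.5°) agree with the given data. I'll go above the right-hand case (A) first.

arm_command(
  deltas=[0,0,-0.273,0.226,0.256,-0.04,60,0,0,-0.273,0.226,0.256,-0.04,60,0,0,-0.273,0.226,0.256,-0.04,60,0,0,-0.273,0.226,0.256,-0.04,60,0,0,-0.273,0.226,0.256,-0.04,60,0,0,-0.273,0.226,0.256,-0.04,60,0,0,-0.273,0.226,0.256,-0.04,60,0,0,-0.273,0.226,0.256,-0.04,60,0,0,-0.273,0.226,0.256,-0.04,60,0,0,-0.273,0.226,0.256,-0.04,60,0,0,-0.273,0.226,0.256,-0.04,60,0,0,-0.273,0.226,0.256,-0.04,60],
  force=40,
)

```text
clock: 1.3
position: [0.4793, -0.3162, 0.2059]
ee_rot: [3.141, -0.019, -0.0]
force: [-0.0, 0.5, -0.1]
width: 0.653
gripper_force: 0.0
```

```bash
cat >> h.py <<'E'
def wrist(f,pts):
    s=sensors.observe(); c=optics.calibration("wrist"); im=optics.get_image("wrist")
    from scipy.spatial.transform import Rotation as R
    m=R.from_rotvec(s["ee_rot"]).as_matrix()
    print("t",s["clock"],"pos",s["position"].round(4),"z",m[:,2].round(3),"yline",(-m[:,1]).round(3),"F",s["force"].round(1))
    for p in pts:
        u=cv2.projectPoints(np.float64([p]),c["rvec"],c["tvec"],c["camera_matrix"],None)[0].ravel(); print(p,u.round(1)); cv2.circle(im,tuple(int(x) for x in u),3,(0,0,255),-1)
    cv2.imwrite(f,im)
E
python3 -c "
from h import *
wrist('pics/w1.png',[(.480,-.3145,.129),(.468,-.3145,.093)])"
```

```text
t 1.3 pos [ 0.4793 -0.3162  0.2059] z [-0. -0. -1.] yline [ 0.012  1.    -0.   ] F [-0.   0.5 -0.1]
(0.48, -0.3145, 0.129) [319.9 218.6]
(0.468, -0.3145, 0.093) [320.4 216.9]
```

View pics/w1.png

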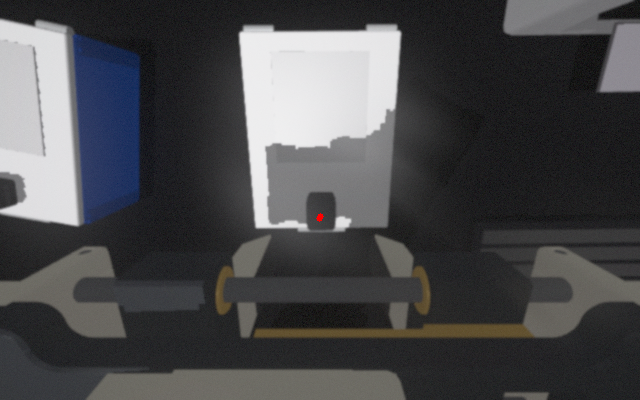

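Wrist view: the handle blob spans columns 306–335 and rows 192–230, around my predicted dot (320,218), and the lid edges line up with the jaws. I'll go down and grip.

arm_command(
  deltas=[0,0,0,0,0,-0.03,60,0,0,0,0,0,-0.06,60,0,0,0,0,0,-0.08,60,0,0,0,0,0,-0.09,60,0,0,0,0,0,-0.09,60,0,0,0,0,0,-0.09,15,0,0,0,0,0,-0.09,15,0,0,0,0,0,-0.09,15,0,0,0,0,0,-0.09,15,0,0,0,0,0,-0.09,15,0,0,0,0,0,-0.09,15,0,0,0,0,0,-0.09,15],
  force=40,
)

```text
clock: 2.55
position: [0.4803, -0.3149, 0.1161]
ee_rot: [3.141, -0.015, 0.001]
force: [-0.3, 2.3, 4.6]
width: 0.261
gripper_force: 40.0
```

arm_command(
  deltas=[0,0,0,0,0,0.001,15,0,0,0,0,0,0.002,15,0,0,0,0,0,0.003,15,0,0,0,0,0,0.004,15,0,0,0,0,0,0.004,15,0,0,0,0,0,0.004,15],
)

```text
clock: 3.15
position: [0.4809, -0.3149, 0.1194]
ee_rot: [3.141, -0.015, 0.001]
force: [6.0, -0.8, -5.7]
width: 0.26
gripper_force: 40.0
```

arm_command(
  deltas=[0,0.022,0,0.001,0,0.001,15,0,0.033,0,0.002,0,0.0035,15,0,0.044,0,0.0025,0,0.0057,15,0,0.044,0,0.0025,0,0.0057,15],
)

```text
clock: 3.55
position: [0.4826, -0.3149, 0.1254]
ee_rot: [3.139, -0.015, -0.11]
force: [-0.6, 1.9, -1.2]
width: 0.26
gripper_force: 40.0
```

arm_command(
  deltas=[0,0.022,0,0.0015,0,0.0048,15,0,0.044,0,0.0032,0,0.0095,15,0,0.067,0,0.005,0,0.0141,15,0,0.089,0,0.007,0,0.0187,15,0,0.111,0,0.0092,0,0.0233,15,0,0.133,0,0.0115,0,0.0277,15,0,0.156,0,0.0139,0,0.032,15,0,0.156,0,0.0139,0,0.032,15,0,0.156,0,0.0139,0,0.032,15,0,0.156,0,0.0139,0,0.032,15],
)

```text
clock: 4.55
position: [0.4962, -0.3149, 0.1576]
ee_rot: [3.102, -0.016, -0.491]
force: [-2.1, 1.8, 3.7]
width: 0.26
gripper_force: 40.0
```

arm_command(
  deltas=[0,-0.044,0,-0.0047,0,-0.0087,15,0,-0.089,0,-0.0089,0,-0.0179,15,0,-0.111,0,-0.0107,0,-0.0225,15,0,-0.133,0,-0.0124,0,-0.0272,15,0,-0.141,0,-0.0129,0,-0.0288,15,0,-0.148,0,-0.0134,0,-0.0304,15,0,-0.156,0,-0.0139,0,-0.032,15,0,-0.163,0,-0.0143,0,-0.0336,15,0,-0.17,0,-0.0148,0,-0.0352,15,0,-0.178,0,-0.0152,0,-0.0368,15,0,-0.185,0,-0.0156,0,-0.0384,15,0,-0.193,0,-0.016,0,-0.0401,15,0,-0.2,0,-0.0164,0,-0.0417,15,0,-0.2,0,-0.0164,0,-0.0425,15,0,-0.2,0,-0.0164,0,-0.0433,15,0,-0.2,0,-0.0164,0,-0.0441,15,0,-0.2,0,-0.0164,0,-0.0441,15,0,-0.2,0,-0.0164,0,-0.0441,15],
  force=50,
)

```text
clock: 6.35
position: [0.4802, -0.3149, 0.1156]
ee_rot: [3.141, -0.016, 0.002]
force: [-9.2, 7.3, 27.9]
width: 0.262
gripper_force: 50.0
```

Home with 28 N. Now a check tug.

arm_command(
  deltas=[0,0,0,0,0,0.001,15,0,0,0,0,0,0.002,15,0,0,0,0,0,0.003,15,0,0,0,0,0,0.0038,15,0,0,0,0,0,0.0038,15,0,0,0,0,0,0.0038,15],
)

```text
clock: 6.95
position: [0.4802, -0.3148, 0.1163]
ee_rot: [-3.141, 0.016, 0.001]
force: [4.4, -0.0, -13.8]
width: 0.26
gripper_force: 50.0
```

arm_command(
  deltas=[0,0,0,0,0,-0.001,15,0,0,0,0,0,-0.001,60,0,0,0,0,0,-0.001,60,0,0,0,0,0,-0.001,60,0,0,0,0,0,-0.001,60,0,0,0,0,0,0.03,60,0,0,0,0,0,0.07,60,0,0,-0.127,0.018,0.2964,0.08,60,0,0,-0.127,0.018,0.2964,0.08,60,0,0,-0.127,0.018,0.2964,0.08,60,0,0,-0.127,0.018,0.2964,0.08,60,0,0,-0.127,0.018,0.2964,0.08,60,0,0,-0.127,0.018,0.2964,0.08,60,0,0,-0.127,0.018,0.2964,0.08,60,0,0,-0.127,0.018,0.2964,0.08,60,0,0,-0.127,0.018,0.2964,0.08,60],
  force=45,
)

```text
clock: 8.55
position: [0.4981, -0.02, 0.1972]
ee_rot: [3.123, -0.331, 0.0]
force: [0.6, -0.5, 0.2]
width: 0.651
gripper_force: 0.0
```

```bash
python3 -c "
from h import *
wrist('pics/w2.png',[(.498,-.0185,.129)])"
```

```text
t 8.55 pos [ 0.4981 -0.02    0.1972] z [-0.    -0.001 -1.   ] yline [ 0.21   0.978 -0.001] F [ 0.6 -0.5  0.2]
(0.498, -0.0185, 0.129) [320.4 223.7]
```

View pics/w2.png

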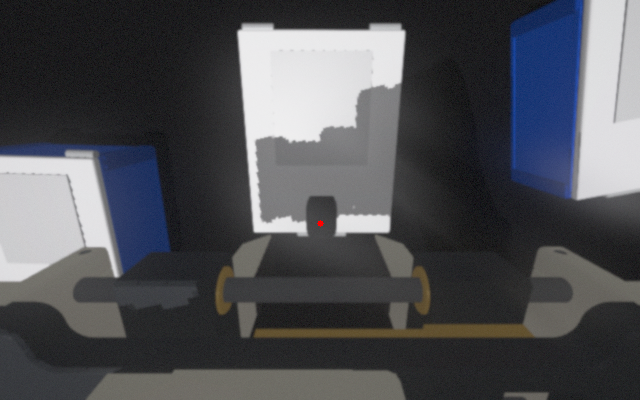

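Handle B spans columns 306–336 and rows 195–236, matching the predicted dot, and the lid is square to the jaws. I'll descend, grip and tug by 3 mm.

arm_command(
  deltas=[0,0,0,0,0,-0.03,60,0,0,0,0,0,-0.06,60,0,0,0,0,0,-0.075,60,0,0,0,0,0,-0.081,60,0,0,0,0,0,-0.081,60,0,0,0,0,0,-0.081,15,0,0,0,0,0,-0.081,15,0,0,0,0,0,-0.081,15,0,0,0,0,0,-0.081,15,0,0,0,0,0,-0.081,15,0,0,0,0,0,-0.081,15,0,0,0,0,0,-0.081,15,0,0,0,0,0,-0.08,15,0,0,0,0,0,-0.079,15,0,0,0,0,0,-0.078,15,0,0,0,0,0,-0.078,15,0,0,0,0,0,-0.078,15],
  force=45,
)

```text
clock: 10.3
position: [0.4987, -0.0189, 0.1189]
ee_rot: [3.124, -0.329, 0.001]
force: [4.8, -2.4, -7.4]
width: 0.258
gripper_force: 45.0
```

arm_command(
  deltas=[0,0,0,0,0,0.001,15,0,0,0,0,0,0.002,15,0,0,0,0,0,0.003,15,0,0,0,0,0,0.003,15,0,0,0,0,0,0.003,15],
)

```text
clock: 10.8
position: [0.4993, -0.019, 0.122]
ee_rot: [3.124, -0.329, 0.003]
force: [7.3, -2.4, -7.8]
width: 0.254
gripper_force: 45.0
```

arm_command(
  deltas=[0.005,0.022,0,0.0012,-0.0002,0.001,15,0.009,0.043,0,0.0024,-0.0005,0.0037,15,0.0139,0.0652,0,0.0039,-0.0008,0.0085,15,0.0185,0.087,0,0.0056,-0.0012,0.0132,15,0.0231,0.1087,0,0.0073,-0.0016,0.0178,15,0.0277,0.13,0,0.0093,-0.002,0.0224,15,0.0324,0.152,0,0.0114,-0.0024,0.027,15,0.037,0.174,0,0.0137,-0.0029,0.0314,15,0.0416,0.1956,0,0.016,-0.0034,0.0357,15,0.0416,0.1956,0,0.016,-0.0034,0.0357,15,0.0416,0.1956,0,0.016,-0.0034,0.0357,15,0.0416,0.1956,0,0.016,-0.0034,0.0357,15],
)

```text
clock: 12.0
position: [0.5137, -0.0221, 0.1577]
ee_rot: [-3.054, 0.321, 0.484]
force: [-3.7, -1.9, 2.1]
width: 0.261
gripper_force: 45.0
```

arm_command(
  deltas=[-0.009,-0.0435,0,-0.0046,0.001,-0.0087,15,-0.0185,-0.087,0,-0.0087,0.0019,-0.0179,15,-0.023,-0.1086,0,-0.0105,0.0022,-0.0225,15,-0.0277,-0.13,0,-0.0121,0.0026,-0.0272,15,-0.0293,-0.138,0,-0.0126,0.0027,-0.0288,15,-0.0308,-0.145,0,-0.0131,0.0028,-0.0304,15,-0.0324,-0.1526,0,-0.0136,0.0029,-0.032,15,-0.0339,-0.159,0,-0.014,0.003,-0.0336,15,-0.0354,-0.166,0,-0.0145,0.0031,-0.0352,15,-0.037,-0.174,0,-0.0149,0.0032,-0.0368,15,-0.0385,-0.181,0,-0.0153,0.0033,-0.0384,15,-0.0401,-0.189,0,-0.0156,0.0033,-0.0401,15,-0.0416,-0.1956,0,-0.016,0.0034,-0.0417,15,-0.0416,-0.1956,0,-0.016,0.0034,-0.0425,15,-0.0416,-0.1956,0,-0.016,0.0034,-0.0433,15,-0.0416,-0.1956,0,-0.016,0.0034,-0.0441,15,-0.0416,-0.1956,0,-0.016,0.0034,-0.0441,15,-0.0416,-0.1956,0,-0.016,0.0034,-0.0441,15],
  force=50,
)

```text
clock: 13.8
position: [0.498, -0.0187, 0.116]
ee_rot: [3.124, -0.329, 0.001]
force: [-14.8, -3.3, 36.5]
width: 0.259
gripper_force: 50.0
```

arm_command(
  deltas=[0,0,0,0,0,0.001,15,0,0,0,0,0,0.002,15,0,0,0,0,0,0.003,15,0,0,0,0,0,0.004,15,0,0,0,0,0,0.004,15,0,0,0,0,0,0.004,15],
)

```text
clock: 14.4
position: [0.498, -0.0187, 0.1169]
ee_rot: [3.124, -0.329, -0.001]
force: [4.2, -3.3, -19.6]
width: 0.26
gripper_force: 50.0
```

arm_command(
  deltas=[0,0,0,0,0,-0.0014,15,0,0,0,0,0,-0.0014,60,0,0,0,0,0,-0.0014,60,0,0,0,0,0,-0.0014,60,0,0,0,0,0,-0.0014,60,0,0,0,0,0,0.03,60,0,0,0,0,0,0.07,60,0,0,-0.017,-0.0385,0.284,0.08,60,0,0,-0.017,-0.0385,0.284,0.08,60,0,0,-0.017,-0.0385,0.284,0.08,60,0,0,-0.017,-0.0385,0.284,0.08,60,0,0,-0.017,-0.0385,0.284,0.08,60,0,0,-0.017,-0.0385,0.284,0.08,60,0,0,-0.017,-0.0385,0.284,0.08,60,0,0,-0.017,-0.0385,0.284,0.08,60,0,0,-0.017,-0.0385,0.284,0.08,60],
  force=45,
)

```text
clock: 16.0
position: [0.46, 0.264, 0.1976]
ee_rot: [3.119, -0.373, 0.0]
force: [0.6, 0.2, -0.0]
width: 0.654
gripper_force: 0.0
```

```bash
python3 -c "
from h import *
wrist('pics/w3.png',[(.4595,.2653,.129)])"
```

```text
t 16.0 pos [0.46   0.264  0.1976] z [-0.    -0.001 -1.   ] yline [ 0.236  0.972 -0.001] F [ 0.6  0.2 -0. ]
(0.4595, 0.2653, 0.129) [320.8 223.9]
```

View pics/w3.png

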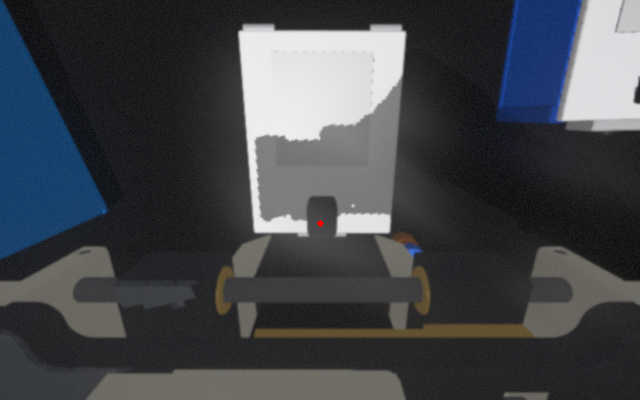

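Handle C spans columns 307–337 and rows 195–236, on the dot. The jar by the front at (405,243) is well below the fingertips. Descend, grip and tug.

arm_command(
  deltas=[0,0,0,0,0,-0.03,60,0,0,0,0,0,-0.06,60,0,0,0,0,0,-0.075,60,0,0,0,0,0,-0.081,60,0,0,0,0,0,-0.081,60,0,0,0,0,0,-0.081,15,0,0,0,0,0,-0.081,15,0,0,0,0,0,-0.081,15,0,0,0,0,0,-0.081,15,0,0,0,0,0,-0.081,15,0,0,0,0,0,-0.081,15,0,0,0,0,0,-0.081,15,0,0,0,0,0,-0.08,15,0,0,0,0,0,-0.079,15,0,0,0,0,0,-0.078,15,0,0,0,0,0,-0.078,15,0,0,0,0,0,-0.078,15],
  force=45,
)

```text
clock: 17.75
position: [0.46, 0.2648, 0.1193]
ee_rot: [3.119, -0.372, 0.0]
force: [4.9, -3.1, -6.4]
width: 0.258
gripper_force: 45.0
```

arm_command(
  deltas=[0,0,0,0,0,0.001,15,0,0,0,0,0,0.002,15,0,0,0,0,0,0.003,15,0,0,0,0,0,0.003,15,0,0,0,0,0,0.003,15],
)

```text
clock: 18.25
position: [0.4607, 0.2647, 0.1224]
ee_rot: [3.119, -0.372, 0.001]
force: [5.7, -1.7, -7.1]
width: 0.258
gripper_force: 45.0
```

Also uncaught, so the same lift (the yaw differs by only 1.5°).

arm_command(
  deltas=[0.005,0.022,0,0.0012,-0.0003,0.001,15,0.0103,0.043,0,0.0024,-0.0006,0.0037,15,0.0155,0.0648,0,0.0039,-0.0009,0.0085,15,0.0207,0.0865,0,0.0055,-0.0013,0.0132,15,0.0259,0.108,0,0.0073,-0.0017,0.0178,15,0.031,0.1295,0,0.0092,-0.0022,0.0224,15,0.0363,0.151,0,0.0114,-0.0027,0.027,15,0.0415,0.173,0,0.0136,-0.0033,0.0314,15,0.0466,0.1944,0,0.0159,-0.0038,0.0357,15,0.0466,0.1944,0,0.0159,-0.0038,0.0357,15,0.0466,0.1944,0,0.0159,-0.0038,0.0357,15,0.0466,0.1944,0,0.0159,-0.0038,0.0357,15],
)

```text
clock: 19.45
position: [0.4752, 0.2612, 0.1583]
ee_rot: [-3.047, 0.362, 0.483]
force: [-2.9, -3.8, 0.6]
width: 0.258
gripper_force: 45.0
```

arm_command(
  deltas=[-0.0103,-0.043,0,-0.0046,0.0011,-0.0087,15,-0.0207,-0.0865,0,-0.0087,0.0021,-0.0179,15,-0.0259,-0.108,0,-0.0104,0.0025,-0.0225,15,-0.031,-0.1295,0,-0.0121,0.0029,-0.0272,15,-0.0329,-0.137,0,-0.0125,0.003,-0.0288,15,-0.0345,-0.144,0,-0.013,0.0031,-0.0304,15,-0.0363,-0.1516,0,-0.0135,0.0032,-0.032,15,-0.038,-0.1585,0,-0.0139,0.0033,-0.0336,15,-0.0396,-0.165,0,-0.0144,0.0034,-0.0352,15,-0.0415,-0.173,0,-0.0148,0.0035,-0.0368,15,-0.0431,-0.18,0,-0.0152,0.0036,-0.0384,15,-0.045,-0.1876,0,-0.0156,0.0037,-0.0401,15,-0.0466,-0.1944,0,-0.0159,0.0038,-0.0417,15,-0.0466,-0.1944,0,-0.0159,0.0038,-0.0425,15,-0.0466,-0.1944,0,-0.0159,0.0038,-0.0433,15,-0.0466,-0.1944,0,-0.0159,0.0038,-0.0439,15,-0.0466,-0.1944,0,-0.0159,0.0038,-0.0439,15,-0.0466,-0.1944,0,-0.0159,0.0038,-0.0439,15],
  force=50,
)

```text
clock: 21.25
position: [0.4594, 0.2651, 0.1166]
ee_rot: [3.119, -0.371, 0.001]
force: [-10.1, -10.3, 30.1]
width: 0.261
gripper_force: 50.0
```

arm_command(
  deltas=[0,0,0,0,0,0.001,15,0,0,0,0,0,0.002,15,0,0,0,0,0,0.003,15,0,0,0,0,0,0.004,15,0,0,0,0,0,0.004,15,0,0,0,0,0,0.004,15],
)

```text
clock: 21.85
position: [0.4594, 0.265, 0.1175]
ee_rot: [3.119, -0.37, -0.002]
force: [4.1, -2.6, -19.7]
width: 0.255
gripper_force: 50.0
```

All three hold. Release and retreat.

arm_command(
  deltas=[0,0,0,0,0,-0.0014,15,0,0,0,0,0,-0.0014,60,0,0,0,0,0,-0.0014,60,0,0,0,0,0,-0.0014,60,0,0,0,0,0,-0.0014,60,0,0,0,0,0,0.03,60,0,0,0,0,0,0.07,60,0,0,0,0,0,0.11,60,0,0,0,-0.05,0,0.15,60,0,0,0,-0.05,0,0.15,60,0,0,0,-0.05,0,0.15,60,0,0,0,-0.05,0,0.15,60],
)

```text
clock: 23.05
position: [0.41, 0.2652, 0.2681]
ee_rot: [3.12, -0.37, 0.001]
force: [-0.4, 0.7, -0.1]
width: 0.653
gripper_force: 0.0
```

```bash
python3 - <<'E'
from h import *
a=cv2.imread("pics/scene0.png");b=optics.get_image("scene");cv2.imwrite("pics/s1.png",b)
E
```

```text
(no output)
```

View pics/s1.png

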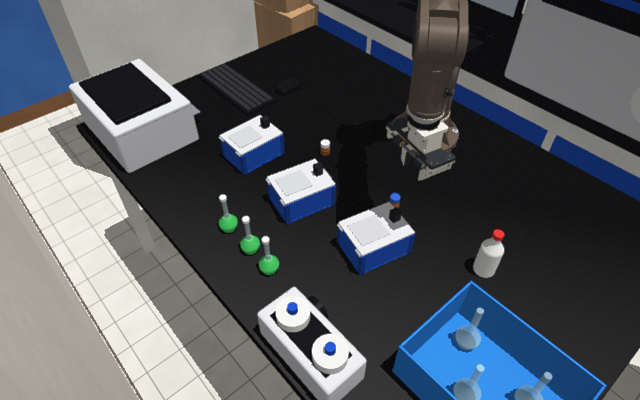

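The lids are flat and shut at (252,135), (300,178) and (375,225), and the flasks, jars and wash bottle are where they were. The arm is clear, so I'm handing in.

```bash
python3 -c "
from cell import arm
print(arm.sign_off())"
```

```text
the job is handed in; nothing more can be done
None
```

All three lids were uncaught; I raised each about 40 mm and pushed it home, check tugs of 14 to 20 N then moved each under 1 mm, and the final picture shows the flasks, jars and wash bottle where they were; handed in at about 23 s.

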